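# Raise the slim pop-up charging tower

## Robot

A 6-joint arm with a two-finger parallel gripper is mounted at the origin on a cart in front of the work surface, level with it; the furniture and walls round the work are solid. World frame = base frame: x ahead of the robot, y to its left, z up, the work surface at z = 0. Lengths are in m, angles in degrees, forces in N, time in s.
With the tool pointing down it reaches from about 0.275 to 0.75 m from the base axis. Payload 10.2 kg.
Tool frame: the origin (TCP) lies on the centre line of the jaws, within the pads' length; the fingertips stand 8 mm ahead of it and the grasp point (between the pads) lies 11 mm behind it (bot.tcp_to_tips is the distance from the TCP to the fingertips, in m); x points along the fingers, z is the direction in which the jaws open and shut, and the axes are right-handed (so a half turn about x gives the same grasp; the last joint's range is limited). The gripper opens to 88 mm and grips with 3 to 60 N. Pads are 18 mm wide; open, the fingers measure 123 mm over their backs; the gripper's body (75 mm by 187 mm) begins 45 mm behind the grasp point.
Start: joints at [-12.8, 17.928, 85.812, -0, 76.261, -12.8], TCP at [0.525, -0, 0.247] pointing down, gripper open.
Joint ranges: [-168.41, 168.41], [-55.51, 124.54], [10.69, 146.95], [-70.63, 250.63], [1, 178], [-165.06, 165.06]. Speed limits (degrees/s): [136.94, 136.94, 172.46, 180, 180, 180].

## Interface

Orientations are given as a 3x3 rotation matrix whose columns are the frame's x, y, z axes.
In Python, from workcell import bot, vision gives the robot as it stands.
- The arm moves only by the tool servo_tool, never from a script. Its argument "commands" is text: rows parted by semicolons, each of 7 numbers parted by spaces: the shift along the tool's x, y, z in cm, then the turn, a rotation vector about the tool's x, y, z in degrees, then the opening, from 0 (shut) to 1 (fully open). A call has 1 to 12 rows; each row shifts and turns the commanded pose from where the row before left it, along the tool's axes as they then stand; what a row does not reach is not made up. A row lasts 1/8 s, in which the tool goes at most 62.5 mm and 10.7 degrees, less where a joint would pass 70% of its speed; a pose out of reach is approached as far as the arm can. A call with a gripper value outside its range is refused whole. The fingers move at their own pace and stop on an object; the grip force is fixed at half the most. Time passes only in rows, so rows that do not move let the fingers close. It gives the time, the measured TCP pose, the force and the opening at its end, in the units of the state.
- bot.read_state(): the state, without advancing time (a new reading comes with each control period).
- vision.get_image(name): name is "scene" or "side" or "wrist"; returns a dict with "img" (384x512x3 uint8, red, green, blue), "K" (3x3 intrinsics, pixels), "world_from_camera" (4x4, takes a point from camera to world coordinates); the wrist camera has in their place "hand_eye" (4x4, takes a point from camera to tool coordinates, whose origin is the TCP and whose axes are the tool frame's). Camera axes: x right, y down, z forward; pixel columns grow to the right and rows downward; lengths in m; the calibration is good to about 2 mm. A picture is of the moment at which its call begins: read the wrist's pose just before it. There is no depth.
- bot.finish_job(): hands the job in, once; it reports no verdict.
The state is a dict: "time": time; "qpos": joint angles; "dq": joint speeds; "joint_efforts": joint torques, N m; "eef_pos": TCP position; "orientation": TCP orientation; "wrist_force": force on the tool from outside, world axes, zero at the start; "ft_torque": the same for the moment, N m; "gripper_width": finger opening in m.
Only numpy, scipy, OpenCV 4.12 (cv2) and the standard library are available. Lean on these libraries where they do the work, as an engineer would, in place of code of your own. Each camera call takes 0.05 s, during which the arm holds its last target. There are 200 camera calls.

## Task

Two round pop-up outlet towers are sunk into the worktop with only their caps showing. Push the slim one (the narrower cap) in until its latch lets go and it springs out, then take hold of it, pull it all the way up and let go of it. Leave the wide tower shut.

Things in the scene. Friction and masses are not known exactly. Their poses are not given: they have to be found in the camera images.
- slim_cap (a point): centre of the top face of the slim tower's cap. The tower is an upright round grey column 46 mm across, its top 7 mm a flat aluminium cap with a small steel disc in the middle. It rises out of a flat steel ring (72 mm across, 4 mm high) on the worktop. Shut, the cap's top stands 18 mm above the worktop; sprung out about 58 mm; fully up 108 mm. z is up. A loose glass salt shaker (44 mm across, 90 mm high) stands about 110 mm behind it.
- slim_tower (a joint): height in m: 0 shut and latched, -0.007 pushed in to its rigid stop, about 0.040 sprung out, 0.090 upper stop. Latched it cannot be pulled up. Pushed in 4 mm or more slowly (6 N to start, about 10 N at most) the latch lets go; as the push is taken away a spring lifts it to about 0.040. From there it slides up with about 2 N (3 N if fast) and stays by friction where it is left.
- wide_cap (a point): centre of the top face of the wide tower's cap, 18 mm above the worktop: same make, but 68 mm across in a steel ring of 96 mm. A loose pepper mill (58 mm across, 170 mm high) stands about 110 mm behind it.
- wide_tower (a joint): height of the wide tower in m, same meaning as for the slim one; it starts at 0 and shall stay shut.

How it is judged (in metres and radians):
On the way, in this order (a step that is already met when the one before it is completed fails the run):
1. the slim tower is pushed in past its latch (value of joint slim_tower below -0.002 m), for 0.02 s.
2. the slim tower has sprung out (value of joint slim_tower above 0.025 m), for 0.1 s.
At the end, for the whole second after the job is handed in: The slim tower stands still, pulled up to within 12 mm of its upper stop (joint above 0.078 m), and the wide tower is still shut (joint below 0.012 m) (value of joint slim_tower above 0.078 m and velocity of joint slim_tower between -0.005 and 0.005 m/s and value of joint wide_tower below 0.012 m); the robot touches nothing.
It fails at once if the wide tower springs out (value of joint wide_tower above 0.012 m).
It also fails if it takes over 38 s, if anything falls off the work surface, if the arm or the gripper's body presses on something with over 40 N, if the wrist force passes 120 N, or if a joint passes its speed limit or range.

## Working session

There is one attempt and no reset: what is moved stays moved. The work goes in short steps, Python scripts to look and compute and a tool call to move; the robot and the scene stay as the last step left them, time stands still between calls to the robot, and variables do not carry over. Pictures are saved under pics/ and viewed, about 8 in all and at most 12, crops included, and the job is handed in when it is done.

Besides the shell and the picture viewer there is one more tool, called after "Emit:" as a command line: name --argument value ..., lists and objects as JSON in quotes. servo_tool: Moves the arm, as the interface text tells. Its arguments: {"type":"object","properties":{"commands":{"type":"string"}},"required":["commands"]}

```bash
mkdir -p pics; ls
python3 - <<'E'
from workcell import bot, vision
import cv2,numpy as np
s=bot.read_state();print(s['time'],s['eef_pos'],s['orientation'],s['gripper_width'])
ims=[]
for n in("scene","wrist"):
    d=vision.get_image(n);np.savez('pics/'+n,**d)
    cv2.imwrite(f'pics/{n}0.png',d['img'][:,:,::-1])
    print(n,d['K'],d.get('world_from_camera',d.get('hand_eye')))
E
```

```text
pics
0.0 [5.24778534e-01 5.91421721e-05 2.46183727e-01] [[-1.18467518e-03 -1.08386565e-05  9.99999298e-01]
 [ 2.92612731e-04  9.99999957e-01  1.11853150e-05]
 [-9.99999255e-01  2.92625777e-04 -1.18467195e-03]] 0.08772848555915005
scene [[404.76027011   0.         249.28150392]
 [  0.         404.76027011 197.63574961]
 [  0.           0.           1.        ]] [[ 0.62506288 -0.48254149  0.6135553  -0.03640852]
 [-0.78021462 -0.36236568  0.50985906 -0.42908128]
 [-0.02369677 -0.79739879 -0.60298726  0.56175679]
 [ 0.          0.          0.          1.        ]]
wrist [[337.92279498   0.         253.03011078]
 [  0.         337.92279498 185.51932469]
 [  0.           0.           1.        ]] [[ 5.52501780e-04 -2.82450651e-01  9.59281671e-01 -1.37119259e-01]
 [ 1.10375136e-03 -9.59281061e-01 -2.82451107e-01  7.25094013e-02]
 [ 9.99999238e-01  1.21486319e-03 -2.18249203e-04 -1.31523334e-03]
 [ 0.00000000e+00  0.00000000e+00  0.00000000e+00  1.00000000e+00]]
```

View pics/scene0.png

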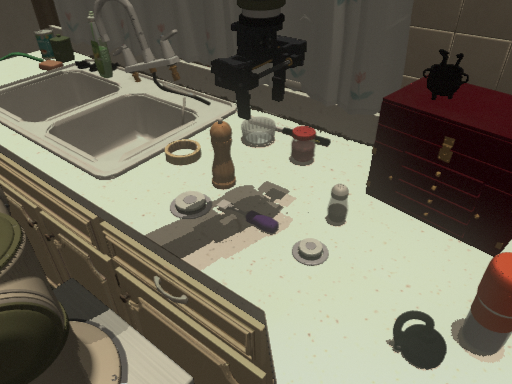

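View pics/wrist0.png

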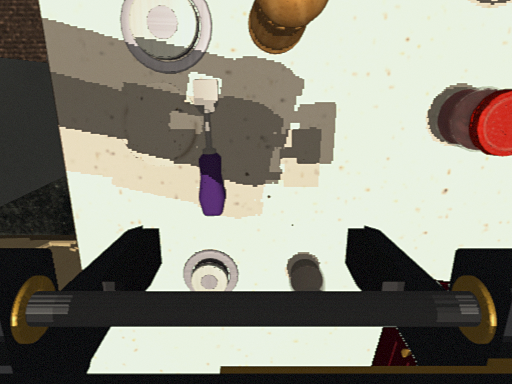

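The scene view shows the wide tower at about (190,203) with the pepper mill behind it, and the slim tower at about (311,249) with the salt shaker behind it at (340,203). In the wrist view the slim cap's disc is at about (209,282) and the wide one's at (162,22).

```bash
cat > h.py <<'E'
import numpy as np,cv2
from workcell import bot,vision
def ray(K,T,uv,z):
    d=T[:3,:3]@np.linalg.solve(K,[uv[0],uv[1],1.]);o=T[:3,3]
    return o+d*(z-o[2])/d[2]
def proj(K,T,p):
    c=T[:3,:3].T@(np.asarray(p)-T[:3,3]);q=K@c;return q[:2]/q[2]
def wT(d,s):
    T=np.eye(4);T[:3,:3]=s['orientation'];T[:3,3]=s['eef_pos'];return T@d['hand_eye']
E
python3 - <<'E'
from h import *
s=bot.read_state()
a=np.load('pics/scene.npz');b=np.load('pics/wrist.npz')
W=a['world_from_camera'];H=wT(b,s)
print('scene slim',ray(a['K'],W,(311,245),.018),'wide',ray(a['K'],W,(190,201),.018),'shaker base',ray(a['K'],W,(338,216),0.0))
print('wrist slim',ray(b['K'],H,(209,282),.018),'wide',ray(b['K'],H,(162,22),.018))
A=cv2.resize(a['img'][225:275,275:375],None,fx=6,fy=6,interpolation=2)
B=cv2.resize(b['img'][235:300,170:270],None,fx=6,fy=6,interpolation=2)[:290]
cv2.imwrite('pics/z1.png',np.vstack([A,B])[:,:,::-1])
E
```

```text
scene slim [ 0.4704374  -0.15834332  0.018     ] wide [0.42827382 0.128108   0.018     ] shaker base [ 0.59884881 -0.14800684  0.        ]
wrist slim [ 0.46912717 -0.15881371  0.018     ] wide [0.43313385 0.13314828 0.018     ]
```

View pics/z1.png

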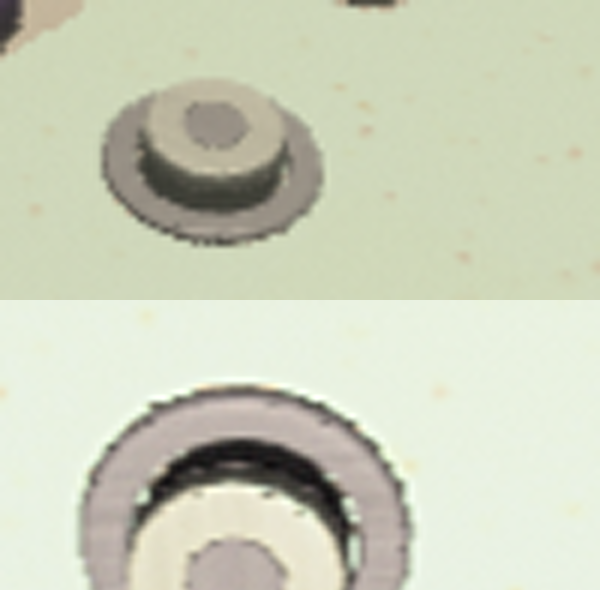

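Run:
```python
from h import *
a=np.load('pics/scene.npz');W=a['world_from_camera']
for p in [(370,196),(497,250),(303,160),(400,350)]: print(p,ray(a['K'],W,p,0))
```

```text
(370, 196) [ 0.70595276 -0.17115077  0.        ]
(497, 250) [ 0.69140392 -0.44040134  0.        ]
(303, 160) [0.7464573  0.03554576 0.        ]
(400, 350) [ 0.37300888 -0.37799894  0.        ]
```

Emit:
servo_tool --commands "0 -4 -1.4 0 0 0 0; 0 -4 -1.4 0 0 0 0; 0 -4 -1.4 0 0 0 0; 0 -3.9 -1.3 0 0 0 0; 0 0 0 0 0 0 0"

```text
time: 0.72
eef_pos: [0.4693, -0.1608, 0.2464]
orientation: [[-0.001, 0.003, 1.0], [0.0, 1.0, -0.003], [-1.0, 0.0, -0.001]]
wrist_force: [-0.6, 0.9, -0.0]
gripper_width: 0.0404
```

Emit:
servo_tool --commands "0 0 0 10 0 0 0; 0 0 0 10 0 0 0; 0 0 0 10 0 0 0; 0 0 0 10 0 0 0; 0 0 0 10 0 0 0; 0 0 0 10 0 0 0; 0 0 0 10 0 0 0; 0 0 0 10 0 0 0; 0 0 0 10 0 0 0; 0 0 0 0 0 0 0; 0 0 0 0 0 0 0"

```text
time: 2.1
eef_pos: [0.4701, -0.1585, 0.2466]
orientation: [[-0.0, 1.0, 0.004], [0.0, 0.004, -1.0], [-1.0, -0.0, -0.0]]
wrist_force: [-0.7, 0.5, -0.6]
gripper_width: 0.0004
```

Run:
```python
from h import *
s=bot.read_state();print(s['time'],s['eef_pos'],s['orientation'].round(4),s['gripper_width'],s['qpos'])
d=vision.get_image("wrist");np.savez('pics/w1',**d,R=s['orientation'],p=s['eef_pos'])
H=wT(d,s);print(proj(d['K'],H,[.4695,-.1588,.018]))
cv2.imwrite('pics/w1.png',d['img'][:,:,::-1])
```

```text
2.1 [ 0.47012487 -0.15850204  0.24661465] [[-2.0e-04  1.0e+00  3.9e-03]
 [ 2.0e-04  3.9e-03 -1.0e+00]
 [-1.0e+00 -2.0e-04 -2.0e-04]] 0.00037909734933550806 [-3.21916574e+01  1.42916692e+01  9.06434339e+01  6.13532044e-03
  7.50819014e+01  5.75828360e+01]
[252.99532186 154.24814018]
```

View pics/w1.png

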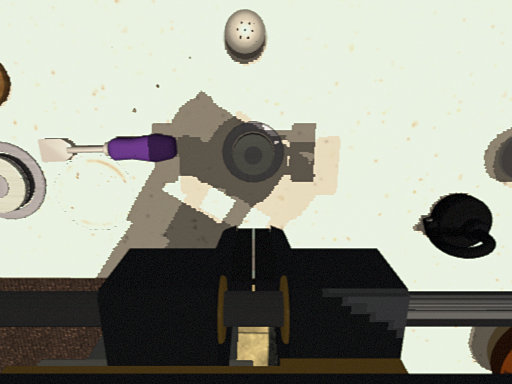

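The disc sits at (253.5,155), within a pixel of the prediction, and the way down is clear. I'm descending with the fingers shut.

Emit:
servo_tool --commands "4 0 0 0 0 0 0; 4 0 0 0 0 0 0; 4 0 0 0 0 0 0; 4 0 0 0 0 0 0; 3 0 0 0 0 0 0; 1.5 0 0 0 0 0 0; 0.7 0 0 0 0 0 0; 0 0 0 0 0 0 0; 0 0 0 0 0 0 0; 0 0 0 0 0 0 0"

```text
time: 3.4
eef_pos: [0.4703, -0.1592, 0.0353]
orientation: [[0.001, 1.0, 0.0], [-0.001, 0.0, -1.0], [-1.0, 0.001, 0.001]]
wrist_force: [0.7, 0.8, 0.2]
gripper_width: 0.0004
```

Emit:
servo_tool --commands "0.4 0 0 0 0 0 0; 0.3 0 0 0 0 0 0; 0.1 0 0 0 0 0 0; 0.1 0 0 0 0 0 0; 0.1 0 0 0 0 0 0; 0.1 0 0 0 0 0 0; 0.1 0 0 0 0 0 0; 0 0 0 0 0 0 0; 0 0 0 0 0 0 0"

```text
time: 4.53
eef_pos: [0.4699, -0.1589, 0.0232]
orientation: [[-0.0, 1.0, 0.0], [0.0, 0.0, -1.0], [-1.0, -0.0, -0.0]]
wrist_force: [-2.9, 0.9, 7.5]
gripper_width: 0.0007
```

Emit:
servo_tool --commands "0.05 0 0 0 0 0 0; 0.05 0 0 0 0 0 0; 0.05 0 0 0 0 0 0; 0.05 0 0 0 0 0 0; 0.05 0 0 0 0 0 0; 0 0 0 0 0 0 0; 0 0 0 0 0 0 0"

```text
time: 5.4
eef_pos: [0.4699, -0.1589, 0.0208]
orientation: [[-0.0, 1.0, 0.0], [0.0, 0.0, -1.0], [-1.0, -0.0, -0.0]]
wrist_force: [-4.2, 1.9, 10.1]
gripper_width: 0.0003
```

Emit:
servo_tool --commands "0.05 0 0 0 0 0 0; 0 0 0 0 0 0 0; -0.3 0 0 0 0 0 0; -0.6 0 0 0 0 0 0; -1 0 0 0 0 0 0; -1.5 0 0 0 0 0 0; -2 0 0 0 0 0 0; -2.5 0 0 0 0 0 0; -2 0 0 0 0 0 1; 0 0 0 0 0 0 1; 0 0 0 0 0 0 1; 0 0 0 0 0 0 1"

```text
time: 6.9
eef_pos: [0.4697, -0.1588, 0.118]
orientation: [[-0.001, 1.0, -0.0], [0.001, -0.0, -1.0], [-1.0, -0.001, -0.001]]
wrist_force: [0.5, -0.1, -0.2]
gripper_width: 0.0383
```

Run:
```python
from h import *
s=bot.read_state();print(s['time'],s['eef_pos'],s['gripper_width'],s['wrist_force'])
d=vision.get_image("scene");K,W=d['K'],d['world_from_camera']
for z in(.018,.058):print(z,proj(K,W,[.4697,-.1588,z]))
cv2.imwrite('pics/s1.png',cv2.resize(d['img'][100:300,200:400],None,fx=3,fy=3)[:,:,::-1])
```

```text
6.9 [ 0.46968664 -0.15883425  0.11800751] 0.03834197212451912 [ 0.54425686 -0.05197477 -0.1844999 ]
0.018 [310.99993664 245.31365684]
0.058 [312.46911844 229.67689849]
```

View pics/s1.png

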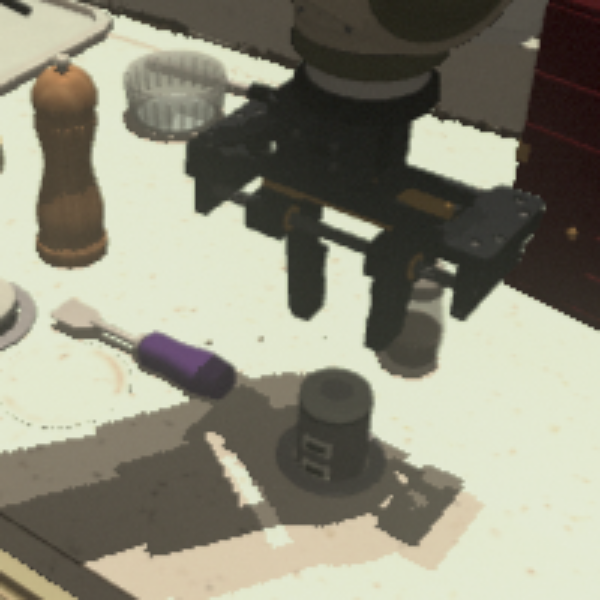

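The tower has sprung out: its cap is at about (312,230), which matches z = 58 mm. Next I open fully, go down over it and close.

Emit:
servo_tool --commands "0 0 0 0 0 0 1; 0 0 0 0 0 0 1; 0 0 0 0 0 0 1; 0 0 0 0 0 0 1; 0 0 0 0 0 0 1; 1.5 0 0 0 0 0 1; 2 0 0 0 0 0 1; 2 0 0 0 0 0 1; 1.7 0 0 0 0 0 1; 1 0 0 0 0 0 1; 0 0 0 0 0 0 1; 0 0 0 0 0 0 1"

```text
time: 8.45
eef_pos: [0.4703, -0.1591, 0.0371]
orientation: [[0.001, 1.0, 0.0], [-0.0, 0.0, -1.0], [-1.0, 0.001, 0.0]]
wrist_force: [-1.0, 0.1, 0.3]
gripper_width: 0.0882
```

Emit:
servo_tool --commands "0 0 0 0 0 0 0.7; 0 0 0 0 0 0 0.4; 0 0 0 0 0 0 0.4; 0 0 0 0 0 0 0.4; 0 0 0 0 0 0 0.4; 0 0 0 0 0 0 0.4; 0 0 0 0 0 0 0.4"

```text
time: 9.32
eef_pos: [0.4699, -0.1582, 0.0366]
orientation: [[-0.0, 1.0, -0.0], [0.002, -0.0, -1.0], [-1.0, -0.0, -0.002]]
wrist_force: [1.4, 5.1, 0.2]
gripper_width: 0.0457
```

Emit:
servo_tool --commands "0 0 0 0 0 0 0; -0.3 0 0 0 0 0 0; -0.6 0 0 0 0 0 0; -0.7 0 0 0 0 0 0; -0.7 0 0 0 0 0 0; -0.7 0 0 0 0 0 0; -0.7 0 0 0 0 0 0; -0.6 0 0 0 0 0 0; -0.35 0 0 0 0 0 0; 0 0 0 0 0 0 0; 0 0 0 0 0 0 0; 0 0 0 0 0 0 0"

```text
time: 10.82
eef_pos: [0.4699, -0.1582, 0.0831]
orientation: [[-0.0, 1.0, -0.0], [0.002, -0.0, -1.0], [-1.0, -0.0, -0.002]]
wrist_force: [1.0, 4.6, 1.1]
gripper_width: 0.0449
```

Run:
```python
from h import *
s=bot.read_state();print(s['time'],s['eef_pos'],s['gripper_width'],s['wrist_force'])
d=vision.get_image("scene");K,W=d['K'],d['world_from_camera']
for z in(.098,.106):print(z,proj(K,W,[.4697,-.1588,z]))
cv2.imwrite('pics/s2.png',cv2.resize(d['img'][100:300,200:400],None,fx=3,fy=3)[:,:,::-1])
```

```text
10.825 [ 0.46994665 -0.15816796  0.08310352] 0.04492953724933035 [0.99282035 4.59840939 1.10002153]
0.098 [314.03565563 213.0039698 ]
0.106 [314.36150296 209.5359198 ]
```

View pics/s2.png

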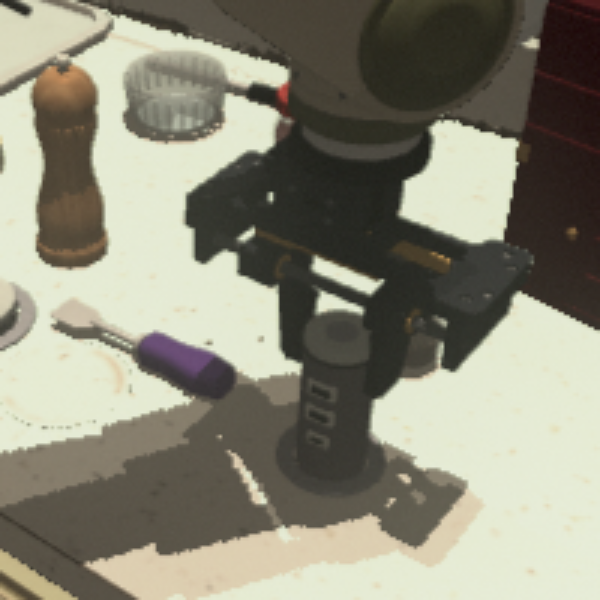

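The cap centre is now at about (314,208.5), so z ≈ 0.106. I'm letting go and backing off straight up.

Emit:
servo_tool --commands "0 0 0 0 0 0 1; 0 0 0 0 0 0 1; 0 0 0 0 0 0 1; 0 0 0 0 0 0 1; 0 0 0 0 0 0 1; 0 0 0 0 0 0 1; -1.5 0 0 0 0 0 1; -3 0 0 0 0 0 1; -4 0 0 0 0 0 1; -3 0 0 0 0 0 1; -1.5 0 0 0 0 0 1; 0 0 0 0 0 0 1"

```text
time: 12.38
eef_pos: [0.4702, -0.1591, 0.2138]
orientation: [[0.001, 1.0, 0.0], [-0.001, 0.0, -1.0], [-1.0, 0.001, 0.001]]
wrist_force: [-0.5, -0.4, 0.1]
gripper_width: 0.0883
```

Emit:
servo_tool --commands "0 0 0 0 0 0 1; 0 0 0 0 0 0 1; 0 0 0 0 0 0 1; 0 0 0 0 0 0 1"

```text
time: 12.88
eef_pos: [0.47, -0.159, 0.213]
orientation: [[-0.0, 1.0, 0.0], [0.0, 0.0, -1.0], [-1.0, -0.0, -0.0]]
wrist_force: [-0.3, -0.1, -0.4]
gripper_width: 0.0882
```

Run:
```python
from h import *
s=bot.read_state();print(s['time'],s['eef_pos'],s['gripper_width'],s['wrist_force'])
d=vision.get_image("scene");K,W=d['K'],d['world_from_camera']
for z in(.096,.106):print(z,proj(K,W,[.4697,-.1588,z]))
cv2.imwrite('pics/s3.png',cv2.resize(d['img'][100:300,150:400],None,fx=3,fy=3)[:,:,::-1])
```

```text
12.875 [ 0.46995491 -0.1589755   0.21298152] 0.08823843449147808 [-0.27700554 -0.08760104 -0.42325414]
0.096 [313.95486744 213.8638126 ]
0.106 [314.36150296 209.5359198 ]
```

View pics/s3.png

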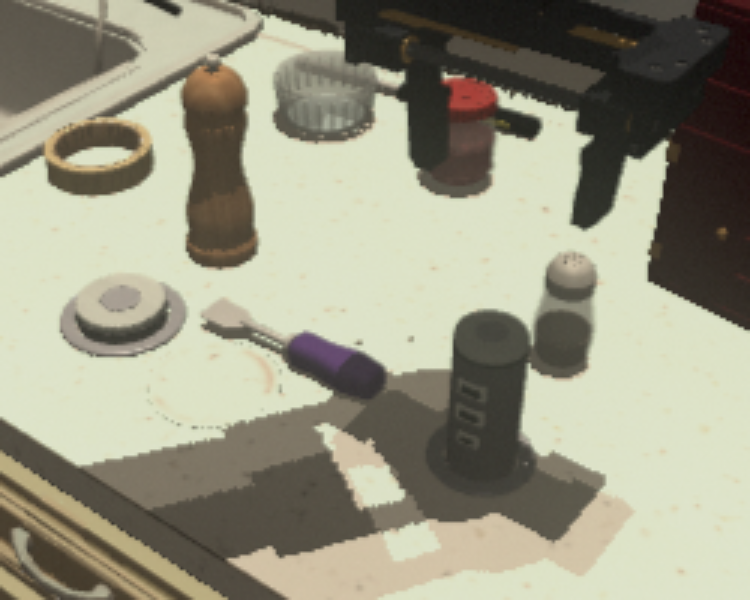

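The slim cap stays at about (314,210), so z ≈ 0.105. The wide tower is shut, the shaker and mill are standing, and the gripper is clear.

```bash
python3 -c "
from workcell import bot
print(bot.finish_job())"
```

```text
the job is handed in; nothing more can be done
None
```

I pushed the slim tower in about 5.5 mm (10 N at the wrist) until its latch let go, and it sprang out. I then gripped it at 46 mm, pulled it up about 46 mm, let go and backed straight up. The job was handed in at about 13 s of the 38 s allowed.

- **Slim tower:** in the last scene picture its cap top is at z ≈ 0.105 m, so the joint is at about 0.087 m against the 0.078 m needed. It held within about 2 mm after release; that is a one-pixel reading.
- **Everything else:** the wide tower is shut, and the salt shaker and pepper mill stand where they were. The gripper is clear of everything, with the wrist force near zero.
- **Small deviation:** while gripping there was about a 5 N sideways force, from the grip being roughly 0.7 mm off centre. It was gone after release, and none of my other checks failed or disagreed.

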